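# Pack the craft caddy and hold it up

### The job

Tidy the design desk: set the pin jar, the glue stick and the wooden stamp upright in the teal craft caddy, lowering each one in gently rather than dropping it. Then take the caddy by the middle of its wooden handle, lift it about 10 cm off the desk, keeping it level all the way, and finish while still holding it there, steady and level, without putting it down. Leave the vase, pencil cup, notebook and stapler where they are.

Things in the scene. Friction and masses are not known exactly. Their poses are not given: they have to be found in the camera images.
- caddy: Teal open tray 210 (x) x 170 (y) x 40 mm high, walls and floor 5 mm, about 0.35 kg, loose. Two wooden end posts (30 mm wide in y, 96 high, at x = +-110, y = 0) carry a wooden bar over its middle, along x. Origin: centre of underside, z up. Floor is free on both sides of the bar; places x = +-65, y = +-42 mm take one thing each and leave finger room at the bar's middle.
- caddy_grip (a point): Middle of the caddy's wooden handle bar, 85 mm above the caddy's underside, on its centre. The bar is straight, rectangular, 16 mm wide (caddy y) and 22 mm high (from 74 to 96 mm above the underside), 210 mm long (caddy x).
- jar: Closed amber glass jar of pins with a brass lid: upright cylinder, 40 mm diameter, 72 mm high, about 0.12 kg. Origin: centre of its underside, z up.
- glue: Glue stick standing upright: white cylinder with a blue band and an orange cap, 30 mm diameter, 92 mm high, about 0.045 kg. Origin: centre of its underside, z up.
- stamp: Wooden rubber stamp standing on its square base, 44 x 44 x 22 mm; above it, on a thin neck, a dark round wooden handle 28 mm in diameter from 34 to 80 mm above the underside. About 0.09 kg. Origin: centre of its underside, z up, x and y along the base's sides.
- vase: Bystander: small clear glass vase, 56 mm diameter, 80 mm high, with a cream flower up to 145 mm high. Origin: centre of its underside.
- pencil_cup: Bystander: brass pencil cup, 72 mm diameter, 85 mm high, pens up to 145 mm high. Origin: centre of its underside.
- notebook: Bystander: purple notebook with a gold panel lying flat, 154 (x) x 214 (y) x 19 mm. Origin: centre of its underside.
- stapler: Bystander: teal and black stapler, 34 (x) x 125 (y) x 52 mm. Origin: centre of its underside.

How it is judged:
By the outcome, as a careful person would: the job done as asked, in the order asked, and still so for the second after the job is handed in, while the arm keeps its last pose, push and grip.
It also fails if it takes over 72 s, if anything falls off the work surface, if the arm or the gripper's body presses on something with over 40 N, if the wrist force passes 120 N, or if a joint passes its speed limit or range.

### The arm

A 7-joint arm with a two-finger parallel gripper is mounted at the origin on the work surface. World frame = base frame: x ahead of the robot, y to its left, z up, the work surface at z = 0. Lengths are in m, angles in rad, forces in N, time in s.
With the tool pointing down it reaches from about 0.4 to 0.85 m from the base axis. Payload 6.9 kg.
Tool frame: the origin (TCP) lies at the very end of the fingers, on their centre line; the grasp point (between the pads) lies robot.grip_depth behind it (robot.grip_depth is the distance from the TCP to the grasp point, in m); z points along the fingers, x is the direction in which the jaws open and shut, and the axes are right-handed (so a half turn about z gives the same grasp; the last joint's range is limited). The gripper opens to 85 mm and grips with 20 to 120 N. Pads are 22 mm wide; open, the fingers measure 114 mm over their backs; the gripper's body (76 mm by 85 mm) begins 54 mm behind the grasp point. The pads swing forward as they close: fully open they stand 13 mm farther back than shut.
Start: joints at [1.268, 0.507, -0.238, 1.5, 0.126, 1.149, -0.155], TCP at [0.248, -0.574, 0.231] pointing down, gripper open.
Joint ranges: [-3.08, 3.08], [-0.24, 2.05], [-1.43, 1.35], [0, 2.5], [-1.52, 4.66], [0.17, 1.96], [-2.89, 2.89]. Speed limits (rad/s): [2.39, 2.39, 3.14, 3.14, 3.14, 3.14, 3.14].

### API

Orientations are given as a unit quaternion [w, x, y, z].
In Python, from cell import robot gives the robot as it stands. The module is installed in compiled form; this text tells all that it offers.
- The arm moves only by the tool move_arm, never from a script. Its argument "motion" is a list of rows, each a list of 2 entries, a list of its own where there are three numbers: the shift along the world's x, y, z in m, then the turn about the world's z in degrees. In form: [[[tx, ty, tz], yaw], ...]. A call has 1 to 10 rows; each row shifts and turns the commanded pose from where the row before left it; what a row does not reach is not made up. A row lasts 1/12 s, in which the tool goes at most 41.7 mm and 7.16 degrees, less where a joint would pass 70% of its speed; a pose out of reach is approached as far as the arm can. A call with a gripper value outside its range is refused whole. "gripper" is the closure, from -1 (fully open) to 1 (shut), set as the call begins (left out, the last holds). The fingers move at their own pace and stop on an object; the grip force is fixed at half the most. Time passes only in rows, so rows that do not move let the fingers close. It gives the time, the measured TCP pose, the force and the opening at its end, in the units of the state.
- robot.state(): the state, without advancing time (a new reading comes with each control period).
- robot.camera(name): name is "scene" or "top" or "wrist"; returns (picture, depth): 420x560x3 uint8, red, green, blue; 420x560 float32, m along the optical axis (not along the pixel's ray), 0 where there is no reading.
- robot.get_calibration(name): a dict with "intrinsics" (3x3 intrinsics, pixels), "world_from_camera" (4x4, takes a point from camera to world coordinates). Camera axes: x right, y down, z forward; pixel columns grow to the right and rows downward; lengths in m; the calibration is good to about 2 mm. A picture is of the moment at which its call begins: read the wrist's pose just before it. get_calibration takes no time and is no camera call; for the wrist camera it gives the pose at the moment of the call.
- robot.job_done(): hands the job in, once; it reports no verdict.
Trained networks look in the newest picture that a camera, given by its name, has taken for a name from the list of things; names that differ only in an ending like _2 or _b are one class to them, and where a whole thing is asked for, a point or a joint stands for the part that bears it (a point fixed in the world has none). Each returns a list of dicts, best first, with "p" (0 to 1); they miss things now and then, are a little off and sometimes report something else, mostly with a low value. They report only what shows in the picture. A call takes as long as a camera call.
- robot.look_for(camera, label): "point" ([column, row] in pixels, amid what is visible of it).
The state is a dict: "time": time; "joint_pos": joint angles; "joint_velocities": joint speeds; "effort": joint torques, N m; "ee_pos": TCP position; "tcp_rot": TCP orientation; "contact_force": force on the tool from outside, world axes, zero at the start; "wrist_torque": the same for the moment, N m; "grip_width": opening from 0.0 (shut) to 1.0 (fully open).
Only numpy, scipy, OpenCV 4.12 (cv2) and the standard library are available. Lean on these libraries where they do the work, as an engineer would, in place of code of your own. Each camera call takes 0.05 s, during which the arm holds its last target.

## Working session

There is one attempt and no reset: what is moved stays moved. The work goes in short steps, Python scripts to look and compute and a tool call to move; the robot and the scene stay as the last step left them, time stands still between calls to the robot, and variables do not carry over. Pictures are saved under pics/ and viewed, and the job is handed in when it is done.

Besides the shell and the picture viewer there is one more tool, called after ">>>" by a JSON object that holds its "api" and its "payload", one argument or row to a line. move_arm: Moves the arm, as the interface text tells. Its arguments: {"type":"object","properties":{"motion":{"type":"array"},"gripper":{"type":"number"}},"required":["motion"]}

```bash
mkdir -p pics
cat > h.py <<'E'
import numpy as np, cv2
from cell import robot
def shot(cam,name):
    p,d=robot.camera(cam); cv2.imwrite(f'pics/{name}.png',p[:,:,::-1]); np.savez(f'pics/{name}.npz',p=p,d=d,K=robot.get_calibration(cam)["intrinsics"],T=robot.get_calibration(cam)["world_from_camera"]); return p,d
def cloud(d,K,T):
    K=np.array(K);T=np.array(T)
    v,u=np.mgrid[:d.shape[0],:d.shape[1]]
    P=np.stack([(u-K[0,2])/K[0,0]*d,(v-K[1,2])/K[1,1]*d,d],-1)
    return P@T[:3,:3].T+T[:3,3]
E
python3 - <<'E'
from h import *
print(robot.grip_depth, robot.state())
for c in ['top','scene']:
    p,d=shot(c,c+'0'); cal=robot.get_calibration(c); W=cloud(d,cal['intrinsics'],cal['world_from_camera'])
    for n in ['caddy','caddy_grip','jar','glue','stamp','vase','pencil_cup','notebook','stapler']:
        r=robot.look_for(c,n)
        for q in r[:2]:
            u,v=np.round(q['point']).astype(int); print(c,n,round(q['p'],2),u,v,W[v,u].round(3))
E
```

```text
0.0187 {'time': 0.0, 'joint_pos': array([ 1.26850627,  0.50832806, -0.23754738,  1.50114306,  0.12569198,
        1.14892389, -0.1547738 ]), 'joint_velocities': array([ 0.00111002, -0.00153053, -0.00024531,  0.00026571,  0.00144704,
        0.00015698,  0.00111506]), 'effort': array([-1.20418907e-03, -6.20593786e+01, -2.18661390e+00, -2.49652451e+01,
        1.27993582e-02,  1.20912114e-02, -4.92125935e-05]), 'ee_pos': array([ 0.24759903, -0.57330031,  0.23043302]), 'tcp_rot': array([-4.88788952e-04,  8.35654397e-01, -5.49254865e-01, -7.63007572e-04]), 'contact_force': array([ 0.50017244, -0.56565683,  0.24791312]), 'wrist_torque': array([-0.04820686,  0.00921249, -0.02344206]), 'grip_width': 1.0005669571671452}
top caddy_grip 0.76 305 265 [ 0.446 -0.142  0.091]
top jar 0.56 172 255 [0.472 0.28  0.066]
top glue 0.69 207 214 [0.602 0.171 0.091]
top stamp 0.63 216 258 [0.464 0.138 0.078]
top vase 0.85 246 167 [0.748 0.049 0.129]
top pencil_cup 0.57 295 181 [ 0.738 -0.111  0.005]
top notebook 0.76 410 273 [ 0.432 -0.49   0.016]
top stapler 0.72 146 204 [0.64  0.378 0.05 ]
top stapler 0.7 295 182 [ 0.734 -0.111  0.009]
scene caddy 0.57 256 198 [ 0.564 -0.128  0.09 ]
scene caddy_grip 0.97 251 193 [ 0.429 -0.158  0.006]
scene jar 0.63 395 197 [0.494 0.274 0.053]
scene jar 0.54 352 198 [0.471 0.153 0.027]
scene glue 0.83 363 220 [0.62  0.168 0.067]
scene glue 0.16 254 195 [ 0.547 -0.135  0.088]
scene stamp 0.89 346 197 [0.46  0.136 0.022]
scene vase 0.66 324 260 [0.78  0.057 0.068]
scene pencil_cup 0.76 261 250 [ 0.757 -0.099  0.075]
scene notebook 0.61 144 192 [ 0.452 -0.49   0.017]
scene stapler 0.83 445 237 [0.655 0.385 0.043]
scene stapler 0.72 256 192 [ 0.548 -0.129  0.099]
```

View pics/top0.png

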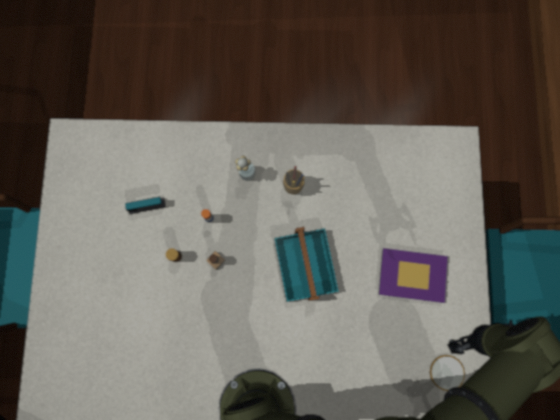

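View pics/scene0.png

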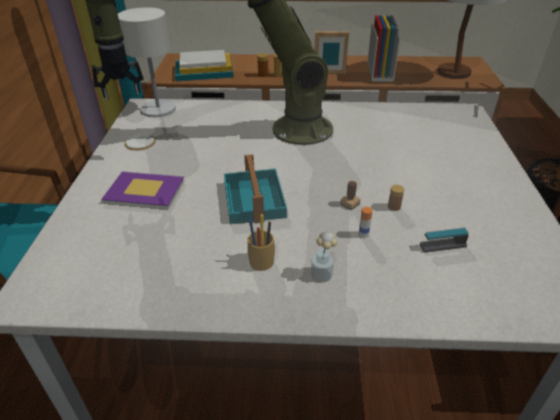

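Run:
```python
from h import *
z=np.load('pics/top0.npz'); W=cloud(z['d'],z['K'],z['T']); print(z['T'].round(3)); print(z['K'])
img=cv2.resize(z['p'][140:320,120:400,::-1],None,fx=2.8,fy=2.8,interpolation=cv2.INTER_CUBIC); cv2.imwrite('pics/topcrop.png',img)
# bird's-eye map of heights
def stat(name,x0,x1,y0,y1,z0,z1):
    m=(W[...,0]>x0)&(W[...,0]<x1)&(W[...,1]>y0)&(W[...,1]<y1)&(W[...,2]>z0)&(W[...,2]<z1)
    P=W[m]; 
    if len(P)<5: print(name,len(P)); return
    c,s,a=cv2.minAreaRect((P[:,:2]*1000).astype(np.float32))
    print(name,len(P),P.mean(0).round(4),P.min(0).round(3),P.max(0).round(3),'rect',np.round(c,1),np.round(s,1),round(a,1))
stat('jar',.4,.54,.22,.34,.055,.1)
stat('glue',.54,.67,.1,.24,.07,.12)
stat('stamp',.40,.53,.08,.2,.06,.1)
stat('stampbase',.40,.53,.08,.2,.012,.03)
stat('bar',.3,.7,-.3,.0,.08,.11)
stat('rim',.25,.68,-.33,.05,.032,.048)
stat('floor',.25,.68,-.33,.05,.001,.01)
```

```text
[[ 0.017 -0.983  0.181  0.326]
 [-1.    -0.018 -0.002 -0.057]
 [ 0.005 -0.181 -0.983  1.549]
 [ 0.     0.     0.     1.   ]]
[[467.05367701   0.         279.24304661]
 [  0.         467.05367701 217.60009687]
 [  0.           0.           1.        ]]
jar 135 [0.4748 0.2791 0.0716] [0.456 0.26  0.057] [0.494 0.299 0.08 ] rect [475.  280.1] [37.7 39.5] 24.9
glue 82 [0.6035 0.1745 0.0903] [0.591 0.161 0.07 ] [0.619 0.191 0.099] rect [604.5 175.3] [27.9 29.1] 9.2
stamp 68 [0.4633 0.147  0.0786] [0.451 0.134 0.061] [0.477 0.16  0.087] rect [463.9 147.4] [26.2 25.7] 4.2
stampbase 108 [0.4622 0.1433 0.022 ] [0.437 0.12  0.012] [0.493 0.178 0.03 ] rect [463.6 147.7] [43.6 43.8] 46.2
bar 453 [ 0.4619 -0.1456  0.0951] [ 0.339 -0.186  0.081] [ 0.699 -0.082  0.105] rect [ 522.2 -138.1] [368.8  41.3] 11.1
rim 370 [ 0.4552 -0.1497  0.0398] [ 0.335 -0.252  0.032] [ 0.572 -0.043  0.048] rect [ 453.  -148.3] [213.5 170.9] 12.0
floor 6752 [ 0.4627 -0.1416  0.0041] [ 0.25  -0.33   0.001] [0.68 0.05 0.01] rect [ 465. -140.] [429.8 379.9] 0.0
```

Top view: the caddy's bar runs from (300,230) to (313,298). The jar is at (173,255), the glue at (207,215) and the stamp at (215,260). In world terms the caddy is at about (0.453,-0.148) with 12° yaw, and the stamp base is at about 46°. I'm moving over the caddy first so the wrist camera can refine this.

>>> {"api": "move_arm", "payload": {
  "motion": [
    [[0.018,0.033,0.008],7],
    [[0.018,0.033,0.008],7],
    [[0.018,0.033,0.008],7],
    [[0.018,0.033,0.008],7],
    [[0.018,0.033,0.008],7],
    [[0.018,0.033,0.008],7],
    [[0.018,0.033,0.008],7],
    [[0.018,0.033,0.008],7],
    [[0.018,0.033,0.008],7],
    [[0.018,0.033,0.008],7]
  ],
  "gripper": -1
}}

```text
time: 1.83
ee_pos: [0.4283, -0.2421, 0.312]
tcp_rot: [0.0, 0.999, 0.032, 0.0]
contact_force: [0.4, -0.5, -1.1]
grip_width: 1.0
```

```bash
cat >> h.py <<'E'
def yaw():
    w,x,y,z=robot.state()['tcp_rot']; return np.degrees(np.arctan2(2*(x*y+w*z),1-2*(y*y+z*z)))
def st():
    s=robot.state(); print('t',round(s['time'],2),'tcp',s['ee_pos'].round(4),'yaw',yaw().round(2),'F',s['contact_force'].round(1),'w',round(s['grip_width'],3),'q',s['joint_pos'].round(2))
def rect(name,W,x0,x1,y0,y1,z0,z1,pr=True):
    m=(W[...,0]>x0)&(W[...,0]<x1)&(W[...,1]>y0)&(W[...,1]<y1)&(W[...,2]>z0)&(W[...,2]<z1)
    P=W[m]
    if len(P)<5: print(name,len(P)); return
    c,s,a=cv2.minAreaRect((P[:,:2]*1000).astype(np.float32))
    print(name,len(P),P.mean(0).round(4),'rect',np.round(c,1),np.round(s,1),round(a,1),'z',np.percentile(P[:,2],[5,50,95]).round(3))
E
python3 - <<'E'
from h import *
st(); 
c=robot.get_calibration('wrist'); p,d=shot('wrist','w1'); st()
print(np.array(c['world_from_camera']).round(3))
W=cloud(d,c['intrinsics'],c['world_from_camera'])
rect('bar',W,.3,.65,-.26,-.05,.085,.11); rect('rim',W,.25,.62,-.33,.02,.03,.048)
E
```

```text
t 1.83 tcp [ 0.4283 -0.2421  0.312 ] yaw 3.7 F [ 0.4 -0.5 -1.1] w 1.0 q [ 0.95  0.27 -0.65  1.69  0.17  1.23  0.33]
t 1.88 tcp [ 0.433  -0.2341  0.3141] yaw 4.75 F [4.1 5.7 2.1] w 1.001 q [ 0.95  0.27 -0.66  1.69  0.17  1.23  0.33]
[[ 0.998  0.062  0.022  0.423]
 [ 0.066 -0.945 -0.319 -0.159]
 [ 0.001  0.32  -0.948  0.455]
 [ 0.     0.     0.     1.   ]]
bar 4272 [ 0.4549 -0.1455  0.0965] rect [ 452.2 -146.2] [229.8  29.9] 12.2 z [0.095 0.097 0.098]
rim 3482 [ 0.449  -0.1448  0.0391] rect [ 452.6 -146. ] [213.  170.3] 12.1 z [0.032 0.04  0.042]
```

View pics/w1.png

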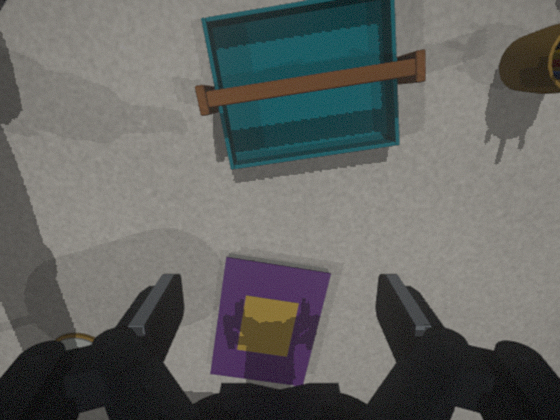

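The wrist view agrees with the top view on the caddy to 2 mm: (0.4525,-0.147), 12.1° yaw, with the bar running from (203,98) to (420,66). The arm overshoots a little on a hard stop, so I'll ramp down from now on. Next I move to a spot that shows the three objects.

>>> {"api": "move_arm", "payload": {
  "motion": [
    [[0.005,0.025,0],2],
    [[0.005,0.04,0],2],
    [[0.005,0.04,0],2],
    [[0.005,0.04,0],2],
    [[0.005,0.04,0],0.8],
    [[0.005,0.04,0],0],
    [[0.005,0.04,0],0],
    [[0.005,0.04,0],0],
    [[0.004,0.04,0],0],
    [[0.003,0.03,0],0]
  ]
}}

```text
time: 2.72
ee_pos: [0.4746, 0.1346, 0.3116]
tcp_rot: [-0.001, 0.994, 0.107, 0.0]
contact_force: [0.8, 0.0, -0.0]
grip_width: 1.001
```

>>> {"api": "move_arm", "payload": {
  "motion": [
    [[0,0.02,0],0],
    [[0,0.01,0],0],
    [[0,0,0],0],
    [[0,0,0],0],
    [[0,0,0],0]
  ]
}}

```text
time: 3.13
ee_pos: [0.4752, 0.1592, 0.3111]
tcp_rot: [0.001, 0.995, 0.105, -0.0]
contact_force: [0.5, -0.7, -0.2]
grip_width: 1.002
```

Run:
```python
from h import *
st(); 
c=robot.get_calibration('wrist'); p,d=shot('wrist','w2'); st()
W=cloud(d,c['intrinsics'],c['world_from_camera'])
rect('jar',W,.4,.54,.22,.34,.068,.08); rect('glue',W,.54,.67,.1,.24,.085,.1); rect('stamp',W,.40,.53,.08,.2,.074,.085); rect('base',W,.40,.53,.08,.2,.01,.026)
for n in ['jar','glue','stamp']:
    for q in robot.look_for('wrist',n)[:2]: u,v=np.round(q['point']).astype(int); print(n,q['p'],u,v,W[v,u].round(3))
```

```text
t 3.13 tcp [0.4752 0.1592 0.3111] yaw 12.02 F [ 0.5 -0.7 -0.2] w 1.002 q [ 0.23  0.32 -0.84  1.67  0.25  1.26 -0.45]
t 3.18 tcp [0.4752 0.1592 0.3111] yaw 12.0 F [-0.2 -1.1  0.1] w 1.001 q [ 0.23  0.32 -0.84  1.67  0.25  1.26 -0.45]
jar 1242 [0.4741 0.2824 0.0728] rect [474.5 282.2] [38.4 39. ] 12.6 z [0.071 0.073 0.074]
glue 594 [0.6026 0.1786 0.0924] rect [603.7 178. ] [29.3 28.7] 84.3 z [0.088 0.093 0.094]
stamp 451 [0.4632 0.1509 0.0802] rect [462.9 150.2] [26.8 26.3] 51.7 z [0.077 0.08  0.082]
base 645 [0.4627 0.1586 0.0221] rect [463.3 149.8] [44.1 44.2] 48.5 z [0.017 0.023 0.024]
jar 0.79 300 56 [0.471 0.282 0.074]
glue 0.62 384 178 [0.59  0.179 0.089]
stamp 0.83 268 168 [0.462 0.161 0.079]
stamp 0.57 466 26 [0.639 0.351 0.048]
```

View pics/w2.png

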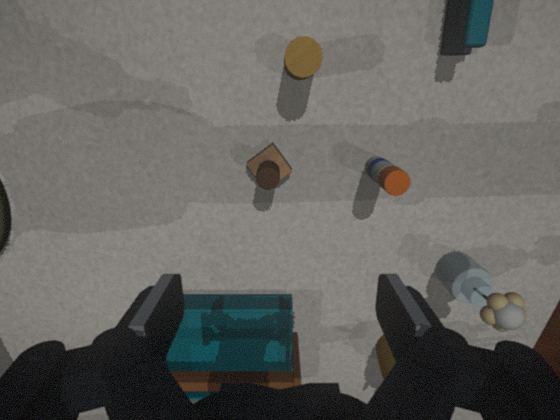

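Wrist view: jar lid at (303,57), stamp at (268,168) and glue cap at (396,180). That gives jar (0.4745,0.2815), glue (0.604,0.177) and stamp (0.463,0.1495) with 48° yaw. Wrist and top differ by about 2 mm in y, the same way for the caddy and the objects, so I use the averages. Picking the jar.

>>> {"api": "move_arm", "payload": {
  "motion": [
    [[0,0.02,-0.02],0],
    [[0,0.03,-0.025],0],
    [[0,0.03,-0.025],0],
    [[-0.001,0.025,-0.03],0],
    [[0,0.017,-0.035],0],
    [[0,0,-0.035],0],
    [[0,0,-0.035],0],
    [[0,0,-0.03],0],
    [[0,0,-0.02],0],
    [[0,0,-0.012],0]
  ]
}}

```text
time: 4.17
ee_pos: [0.4732, 0.2817, 0.0417]
tcp_rot: [0.001, 0.994, 0.106, -0.002]
contact_force: [-0.6, -0.3, -0.1]
grip_width: 1.0
```

>>> {"api": "move_arm", "payload": {
  "motion": [
    [[0,0,-0.008],0],
    [[0,0,-0.004],0],
    [[0,0,0],0],
    [[0,0,0],0]
  ]
}}

```text
time: 4.5
ee_pos: [0.4745, 0.2836, 0.0333]
tcp_rot: [-0.0, 0.994, 0.106, 0.001]
contact_force: [-0.2, 0.6, 0.6]
grip_width: 1.002
```

Run:
```python
from h import *
st(); p,d=shot('wrist','w3')
```

```text
t 4.5 tcp [0.4745 0.2836 0.0333] yaw 12.14 F [-0.2  0.6  0.6] w 1.002 q [-0.19  0.7  -0.63  1.92  0.61  0.72 -0.97]
```

View pics/w3.png

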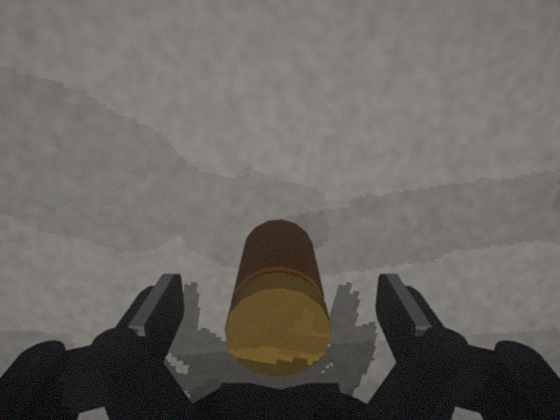

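The jar is centred between the pads, lid at (277,330). Closing.

>>> {"api": "move_arm", "payload": {
  "motion": [
    [[0,0,0],0],
    [[0,0,0],0],
    [[0,0,0],0],
    [[0,0,0],0],
    [[0,0,0],0],
    [[0,0,0],0]
  ],
  "gripper": 1
}}

```text
time: 5.05
ee_pos: [0.4741, 0.2834, 0.0329]
tcp_rot: [-0.0, 0.994, 0.106, 0.0]
contact_force: [-0.9, -0.8, 6.1]
grip_width: 0.455
```

>>> {"api": "move_arm", "payload": {
  "motion": [
    [[0,0,0],0],
    [[0,0,0.003],0],
    [[0,0,0.007],0],
    [[0,0,0.01],0],
    [[0,0,0.015],0],
    [[0,0,0],0]
  ]
}}

```text
time: 5.55
ee_pos: [0.4748, 0.2844, 0.0701]
tcp_rot: [-0.001, 0.994, 0.106, 0.002]
contact_force: [-0.1, 0.3, -1.9]
grip_width: 0.455
```

Run:
```python
from h import *
st(); p,d=shot('wrist','w4')
```

```text
t 5.55 tcp [0.4748 0.2844 0.0701] yaw 12.17 F [-0.1  0.3 -1.9] w 0.455 q [-0.16  0.65 -0.68  1.89  0.56  0.79 -0.92]
```

View pics/w4.png

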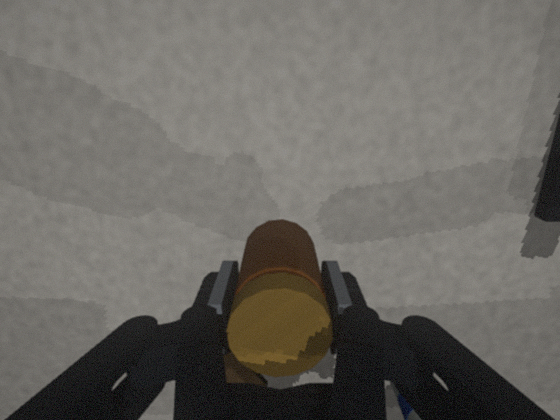

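The jar is held, lid at (280,325), with the opening at 0.455. Carrying it over place (-65,-42).

>>> {"api": "move_arm", "payload": {
  "motion": [
    [[0,-0.005,0.03],0],
    [[0,-0.015,0.035],0],
    [[-0.003,-0.025,0.03],0],
    [[-0.006,-0.035,0.02],0],
    [[-0.007,-0.038,0.005],0],
    [[-0.007,-0.038,0],0],
    [[-0.007,-0.038,0],0],
    [[-0.007,-0.038,0],0],
    [[-0.007,-0.038,0],0],
    [[-0.007,-0.038,0],0]
  ]
}}

```text
time: 6.43
ee_pos: [0.4219, -0.0266, 0.1872]
tcp_rot: [0.0, 0.994, 0.106, -0.0]
contact_force: [0.8, -0.3, -1.1]
grip_width: 0.455
```

>>> {"api": "move_arm", "payload": {
  "motion": [
    [[-0.006,-0.038,0],0],
    [[-0.006,-0.038,0],0],
    [[-0.006,-0.038,0],0],
    [[-0.005,-0.03,0],0],
    [[-0.003,-0.02,0],0],
    [[0,-0.01,0],0],
    [[0,-0.003,0],0],
    [[0,0,0],0],
    [[0,0,0],0]
  ]
}}

```text
time: 7.18
ee_pos: [0.3972, -0.2002, 0.1873]
tcp_rot: [-0.0, 0.994, 0.107, 0.0]
contact_force: [-0.4, 1.5, -1.0]
grip_width: 0.453
```

Run:
```python
from h import *
st(); c=robot.get_calibration('wrist'); p,d=shot('wrist','w5')
W=cloud(d,c['intrinsics'],c['world_from_camera'])
rect('bar',W,.3,.65,-.26,-.05,.085,.11); rect('rim',W,.25,.62,-.33,.02,.03,.048)
```

```text
t 7.18 tcp [ 0.3972 -0.2002  0.1873] yaw 12.27 F [-0.4  1.5 -1. ] w 0.453 q [ 1.01  0.35 -0.81  2.01  0.32  0.91  0.25]
bar 8853 [ 0.4531 -0.1448  0.0961] rect [ 452.3 -145.8] [230.2  29.8] 12.2 z [0.09  0.097 0.098]
rim 7127 [ 0.4661 -0.1276  0.0389] rect [ 452.6 -146.1] [225.9 170.2] 12.4 z [0.032 0.04  0.042]
```

View pics/w5.png

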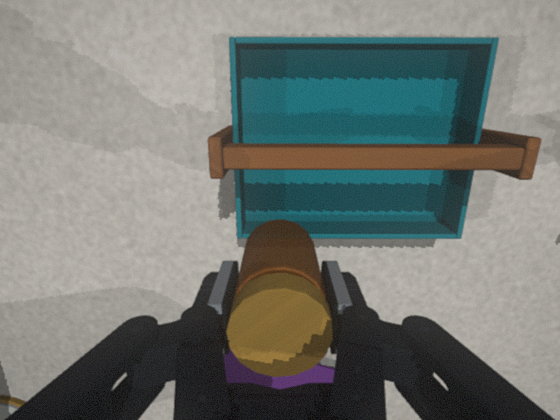

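The view shows the caddy undisturbed, with the bar along row 157, and the jar hanging over the near-left place. Descending now, slowly at the end.

>>> {"api": "move_arm", "payload": {
  "motion": [
    [[0,0,-0.012],0],
    [[0,0,-0.025],0],
    [[0,0,-0.03],0],
    [[0,0,-0.03],0],
    [[0,0,-0.022],0],
    [[0,0,-0.012],0],
    [[0,0,-0.007],0],
    [[0,0,-0.003],0],
    [[0,0,0],0],
    [[0,0,0],0]
  ]
}}

```text
time: 8.07
ee_pos: [0.3975, -0.2014, 0.047]
tcp_rot: [0.0, 0.994, 0.106, 0.001]
contact_force: [-0.2, 0.1, 0.1]
grip_width: 0.452
```

>>> {"api": "move_arm", "payload": {
  "motion": [
    [[0,0,-0.002],0],
    [[0,0,-0.002],0],
    [[0,0,0],0],
    [[0,0,0],0]
  ]
}}

```text
time: 8.4
ee_pos: [0.3969, -0.2019, 0.0425]
tcp_rot: [0.0, 0.994, 0.106, 0.0]
contact_force: [-0.9, -0.5, -1.7]
grip_width: 0.451
```

Run:
```python
from h import *
st(); p,d=shot('wrist','w6'); st()
```

```text
t 8.4 tcp [ 0.3969 -0.2019  0.0425] yaw 12.15 F [-0.9 -0.5 -1.7] w 0.451 q [ 0.82  0.57 -0.6   2.19  0.61  0.55 -0.02]
t 8.45 tcp [ 0.3969 -0.2019  0.0425] yaw 12.14 F [ 0.3 -0.3 -0.7] w 0.451 q [ 0.82  0.57 -0.6   2.19  0.61  0.55 -0.02]
```

View pics/w6.png

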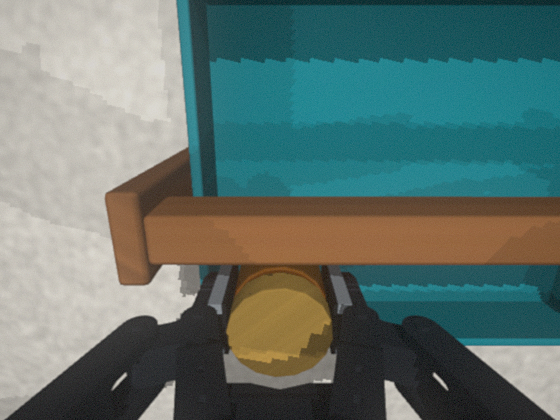

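The jar is inside the walls, in front of the bar. I'll lower it the last few mm and watch the force.

>>> {"api": "move_arm", "payload": {
  "motion": [
    [[0,0,-0.001],0],
    [[0,0,-0.001],0],
    [[0,0,-0.001],0],
    [[0,0,0],0]
  ]
}}

```text
time: 8.78
ee_pos: [0.3967, -0.2017, 0.0391]
tcp_rot: [-0.0, 0.994, 0.106, -0.0]
contact_force: [-0.2, 0.7, -0.7]
grip_width: 0.45
```

>>> {"api": "move_arm", "payload": {
  "motion": [
    [[0,0,-0.001],0],
    [[0,0,0],0]
  ]
}}

```text
time: 8.95
ee_pos: [0.3968, -0.2017, 0.0381]
tcp_rot: [-0.0, 0.994, 0.106, -0.0]
contact_force: [0.4, -0.3, -1.4]
grip_width: 0.455
```

>>> {"api": "move_arm", "payload": {
  "motion": [
    [[0,0,-0.001],0],
    [[0,0,0],0]
  ]
}}

```text
time: 9.12
ee_pos: [0.3969, -0.2018, 0.0378]
tcp_rot: [0.0, 0.994, 0.106, 0.0]
contact_force: [-3.1, 0.5, 8.8]
grip_width: 0.453
```

>>> {"api": "move_arm", "payload": {
  "motion": [
    [[0,0,-0.001],0],
    [[0,0,0],0]
  ]
}}

```text
time: 9.28
ee_pos: [0.3969, -0.2018, 0.0377]
tcp_rot: [0.001, 0.994, 0.106, 0.0]
contact_force: [-5.3, 2.1, 25.4]
grip_width: 0.448
```

Contact at z=0.0377. Easing the push, opening a little, then rising.

>>> {"api": "move_arm", "payload": {
  "motion": [
    [[0,0,0.001],0],
    [[0,0,0.001],0],
    [[0,0,0],0]
  ]
}}

```text
time: 9.53
ee_pos: [0.3969, -0.2018, 0.0384]
tcp_rot: [0.0, 0.994, 0.106, 0.0]
contact_force: [0.7, 0.0, -2.1]
grip_width: 0.45
```

>>> {"api": "move_arm", "payload": {
  "motion": [
    [[0,0,0],0],
    [[0,0,0],0],
    [[0,0,0],0],
    [[0,0,0],0]
  ],
  "gripper": -0.2
}}

```text
time: 9.87
ee_pos: [0.3968, -0.2017, 0.0381]
tcp_rot: [-0.0, 0.994, 0.106, -0.0]
contact_force: [0.5, 0.0, 0.5]
grip_width: 0.601
```

Run:
```python
from h import *
st(); p,d=shot('wrist','w7')
```

```text
t 9.87 tcp [ 0.3968 -0.2017  0.0381] yaw 12.16 F [0.5 0.  0.5] w 0.601 q [ 0.82  0.57 -0.59  2.19  0.62  0.54 -0.03]
```

View pics/w7.png

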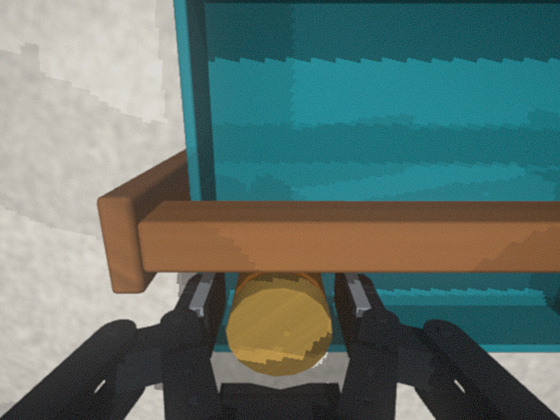

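The jar is standing free, lid at (280,330). Rising and going to the stamp, turning the jaws to 48° to match its base.

>>> {"api": "move_arm", "payload": {
  "motion": [
    [[0,0,0.01],0],
    [[0,0,0.03],0],
    [[0,0,0.04],0],
    [[0.003,0.01,0.04],0],
    [[0.006,0.025,0.035],0],
    [[0.007,0.037,0],6],
    [[0.007,0.037,0],6],
    [[0.007,0.037,0],6],
    [[0.007,0.037,0],6],
    [[0.007,0.037,0],6]
  ]
}}

```text
time: 10.75
ee_pos: [0.4405, 0.0187, 0.1921]
tcp_rot: [0.0, 0.932, 0.362, 0.0]
contact_force: [1.7, -0.6, 0.1]
grip_width: 0.6
```

>>> {"api": "move_arm", "payload": {
  "motion": [
    [[0.007,0.037,0],4],
    [[0.007,0.034,0],2],
    [[0.005,0.03,0],0],
    [[0.003,0.02,-0.02],0],
    [[0,0.01,-0.03],0],
    [[0,0,-0.02],0],
    [[0,0,0],0],
    [[0,0,0],0]
  ],
  "gripper": -1
}}

```text
time: 11.42
ee_pos: [0.4619, 0.1481, 0.1214]
tcp_rot: [-0.0, 0.913, 0.409, -0.001]
contact_force: [0.5, 0.8, 0.6]
grip_width: 1.001
```

Run:
```python
from h import *
st(); c=robot.get_calibration('wrist'); p,d=shot('wrist','w8')
W=cloud(d,c['intrinsics'],c['world_from_camera'])
rect('stamp',W,.40,.53,.08,.2,.072,.088); rect('base',W,.40,.53,.08,.2,.01,.026)
```

```text
t 11.42 tcp [0.4619 0.1481 0.1214] yaw 48.22 F [0.5 0.8 0.6] w 1.001 q [ 0.24  0.54 -0.89  2.    0.56  0.86 -0.13]
stamp 1614 [0.4613 0.1513 0.0799] rect [462.6 150.3] [27.  26.9] 13.8 z [0.076 0.08  0.082]
base 1986 [0.456  0.1558 0.022 ] rect [462.7 150.1] [44.  43.9] 48.6 z [0.016 0.023 0.024]
```

View pics/w8.png

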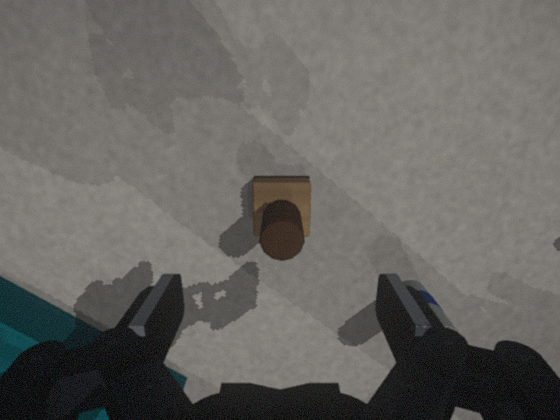

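The stamp base is square to the jaws (255-310, 178-233), with the handle top at (281,240). Descending to grip the handle.

>>> {"api": "move_arm", "payload": {
  "motion": [
    [[0.001,0.001,-0.015],0],
    [[0,0,-0.025],0],
    [[0,0,-0.02],0],
    [[0,0,-0.012],0],
    [[0,0,-0.006],0],
    [[0,0,-0.003],0],
    [[0,0,0],0],
    [[0,0,0],0]
  ]
}}

```text
time: 12.13
ee_pos: [0.4643, 0.1494, 0.0419]
tcp_rot: [0.0, 0.913, 0.408, 0.001]
contact_force: [0.1, 0.3, -1.2]
grip_width: 1.002
```

>>> {"api": "move_arm", "payload": {
  "motion": [
    [[0,0,0],0],
    [[0,0,0],0],
    [[0,0,0],0],
    [[0,0,0],0],
    [[0,0,0],0],
    [[0,0,0],0],
    [[0,0,0],0],
    [[0,0,0],0]
  ],
  "gripper": 1
}}

```text
time: 12.8
ee_pos: [0.4637, 0.1492, 0.0411]
tcp_rot: [0.0, 0.913, 0.408, 0.0]
contact_force: [-1.4, -0.4, 4.9]
grip_width: 0.316
```

Run:
```python
from h import *
st(); p,d=shot('wrist','w9')
```

```text
t 12.8 tcp [0.4637 0.1492 0.0411] yaw 48.17 F [-1.4 -0.4  4.9] w 0.316 q [ 0.14  0.65 -0.76  2.08  0.72  0.69 -0.27]
```

View pics/w9.png

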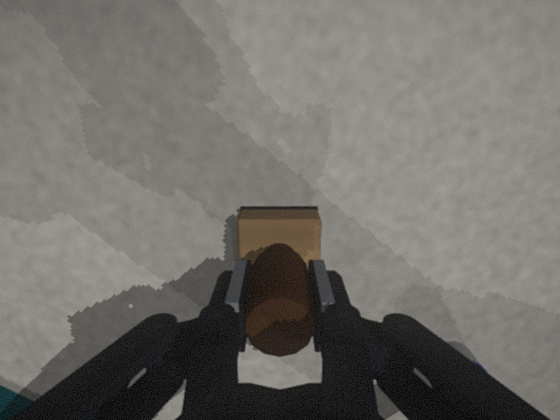

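The stamp handle is gripped (opening 0.316, handle at (280,300)). Carrying it to place (+65,+42) and turning back 36° so it lines up with the caddy.

>>> {"api": "move_arm", "payload": {
  "motion": [
    [[0,0,0.003],0],
    [[0,0,0.01],0],
    [[0,0,0.025],0],
    [[0,0,0.035],0],
    [[0.002,-0.015,0.035],-2],
    [[0.005,-0.03,0.02],-5],
    [[0.007,-0.037,0],-6],
    [[0.007,-0.037,0],-6],
    [[0.007,-0.037,0],-6],
    [[0.007,-0.037,0],-6]
  ]
}}

```text
time: 13.68
ee_pos: [0.4985, -0.0454, 0.1698]
tcp_rot: [0.0, 0.989, 0.147, 0.0]
contact_force: [2.1, 0.8, -1.6]
grip_width: 0.317
```

>>> {"api": "move_arm", "payload": {
  "motion": [
    [[0.006,-0.028,0],-5],
    [[0.003,-0.014,0],0],
    [[0,-0.007,0],0],
    [[0,0,0],0],
    [[0,0,0],0]
  ]
}}

```text
time: 14.1
ee_pos: [0.5073, -0.0916, 0.1691]
tcp_rot: [-0.001, 0.994, 0.107, -0.0]
contact_force: [0.1, 0.6, -0.9]
grip_width: 0.312
```

Run:
```python
from h import *
st(); c=robot.get_calibration('wrist'); p,d=shot('wrist','w10')
W=cloud(d,c['intrinsics'],c['world_from_camera'])
rect('bar',W,.3,.65,-.26,-.05,.085,.11); rect('rim',W,.25,.62,-.33,.02,.03,.048)
p,d=shot('top','t10'); c=robot.get_calibration('top')
W=cloud(d,c['intrinsics'],c['world_from_camera'])
rect('jar',W,.35,.45,-.25,-.18,.068,.085)
```

```text
t 14.1 tcp [ 0.5073 -0.0916  0.1691] yaw 12.24 F [ 0.1  0.6 -0.9] w 0.312 q [ 0.65  0.48 -0.77  1.87  0.4   0.95 -0.09]
bar 5768 [ 0.4162 -0.1505  0.0949] rect [ 452.2 -144. ] [230.   30.2] 12.9 z [0.087 0.096 0.098]
rim 4574 [ 0.4215 -0.1017  0.0389] rect [ 451.7 -144.1] [229.2 166.3] 12.2 z [0.031 0.04  0.042]
jar 0
```

View pics/w10.png

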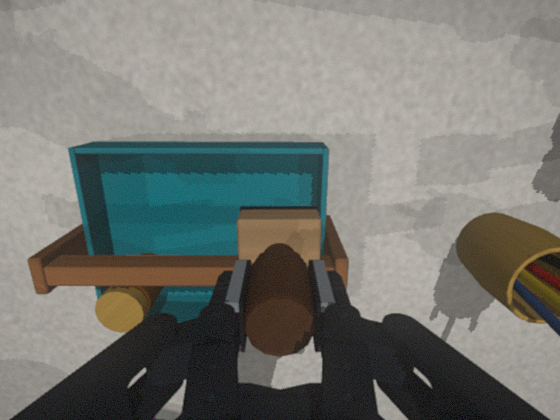

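The stamp base hangs over the far-right place, inside the rim, and the jar stands at (125,310) on the other side of the bar. Lowering.

>>> {"api": "move_arm", "payload": {
  "motion": [
    [[0,0,-0.012],0],
    [[0,0,-0.022],0],
    [[0,0,-0.027],0],
    [[0,0,-0.025],0],
    [[0,0,-0.016],0],
    [[0,0,-0.009],0],
    [[0,0,-0.005],0],
    [[0,0,-0.003],0],
    [[0,0,0],0],
    [[0,0,0],0]
  ]
}}

```text
time: 15.03
ee_pos: [0.5082, -0.0925, 0.0507]
tcp_rot: [0.0, 0.994, 0.106, 0.001]
contact_force: [0.1, 0.1, -1.4]
grip_width: 0.314
```

>>> {"api": "move_arm", "payload": {
  "motion": [
    [[0,0,-0.001],0],
    [[0,0,-0.001],0],
    [[0,0,-0.001],0],
    [[0,0,0],0]
  ]
}}

```text
time: 15.37
ee_pos: [0.5076, -0.0929, 0.0469]
tcp_rot: [0.0, 0.994, 0.106, 0.0]
contact_force: [-0.0, -0.5, -0.9]
grip_width: 0.318
```

Run:
```python
from h import *
st(); p,d=shot('wrist','w11')
```

```text
t 15.37 tcp [ 0.5076 -0.0929  0.0469] yaw 12.15 F [-0.  -0.5 -0.9] w 0.318 q [ 0.55  0.64 -0.63  2.01  0.59  0.69 -0.25]
```

View pics/w11.png

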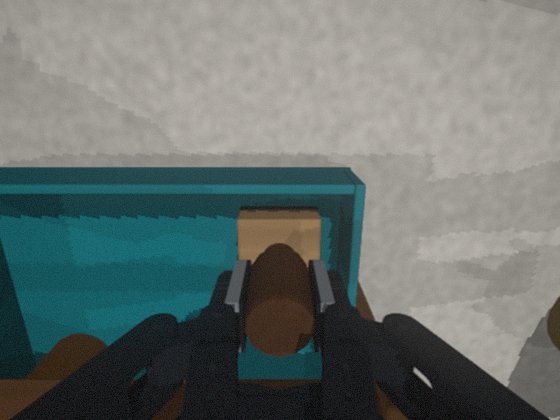

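The stamp sits inside the walls with room on every side. Making contact.

>>> {"api": "move_arm", "payload": {
  "motion": [
    [[0,0,-0.001],0],
    [[0,0,0],0]
  ]
}}

```text
time: 15.58
ee_pos: [0.5077, -0.0928, 0.0461]
tcp_rot: [0.0, 0.994, 0.106, 0.0]
contact_force: [-0.8, -0.2, 1.7]
grip_width: 0.313
```

>>> {"api": "move_arm", "payload": {
  "motion": [
    [[0,0,-0.001],0],
    [[0,0,0],0]
  ]
}}

```text
time: 15.75
ee_pos: [0.5077, -0.0928, 0.046]
tcp_rot: [0.001, 0.994, 0.106, 0.0]
contact_force: [-4.3, 0.2, 14.6]
grip_width: 0.308
```

>>> {"api": "move_arm", "payload": {
  "motion": [
    [[0,0,0.001],0],
    [[0,0,0],0]
  ]
}}

```text
time: 15.92
ee_pos: [0.5078, -0.0928, 0.0461]
tcp_rot: [0.0, 0.994, 0.106, 0.0]
contact_force: [-0.0, -0.2, 2.0]
grip_width: 0.315
```

>>> {"api": "move_arm", "payload": {
  "motion": [
    [[0,0,0],0],
    [[0,0,0],0],
    [[0,0,0],0],
    [[0,0,0],0]
  ],
  "gripper": -0.1
}}

```text
time: 16.25
ee_pos: [0.5076, -0.0927, 0.0457]
tcp_rot: [-0.0, 0.994, 0.106, -0.0]
contact_force: [-0.3, -0.7, -0.9]
grip_width: 0.549
```

Run:
```python
from h import *
st(); p,d=shot('wrist','w12')
```

```text
t 16.25 tcp [ 0.5076 -0.0927  0.0457] yaw 12.17 F [-0.3 -0.7 -0.9] w 0.549 q [ 0.54  0.64 -0.63  2.01  0.59  0.68 -0.25]
```

View pics/w12.png

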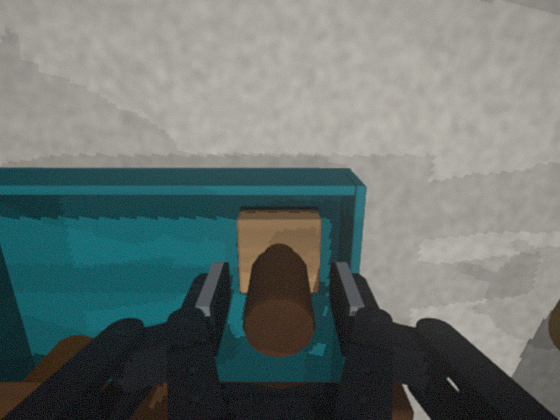

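The stamp is released and upright, handle at (280,320). Rising and going to the glue stick.

>>> {"api": "move_arm", "payload": {
  "motion": [
    [[0,0,0.01],0],
    [[0,0,0.03],0],
    [[0,0,0.04],0],
    [[0.004,0.01,0.03],0],
    [[0.009,0.025,0.01],0],
    [[0.013,0.036,0],0],
    [[0.013,0.036,0],0],
    [[0.013,0.036,0],0],
    [[0.013,0.036,0],0],
    [[0.01,0.028,0],0]
  ]
}}

```text
time: 17.13
ee_pos: [0.5829, 0.1178, 0.1669]
tcp_rot: [-0.001, 0.994, 0.107, 0.0]
contact_force: [-0.2, 0.1, -0.8]
grip_width: 0.549
```

>>> {"api": "move_arm", "payload": {
  "motion": [
    [[0.009,0.026,0],0],
    [[0.007,0.02,-0.01],0],
    [[0.004,0.011,-0.02],0],
    [[0.001,0.005,-0.01],0],
    [[0,0,0],0],
    [[0,0,0],0]
  ],
  "gripper": -1
}}

```text
time: 17.63
ee_pos: [0.6031, 0.1754, 0.1257]
tcp_rot: [0.0, 0.994, 0.106, -0.001]
contact_force: [0.4, -0.7, 0.5]
grip_width: 0.998
```

Run:
```python
from h import *
st(); c=robot.get_calibration('wrist'); p,d=shot('wrist','w13')
W=cloud(d,c['intrinsics'],c['world_from_camera'])
rect('glue',W,.54,.67,.1,.24,.085,.1)
```

```text
t 17.63 tcp [0.6031 0.1754 0.1257] yaw 12.16 F [ 0.4 -0.7  0.5] w 0.998 q [ 0.08  0.68 -0.69  1.63  0.49  1.02 -0.55]
glue 2037 [0.6037 0.1794 0.0924] rect [604.1 177.9] [29.  29.3] 13.4 z [0.089 0.093 0.094]
```

View pics/w13.png

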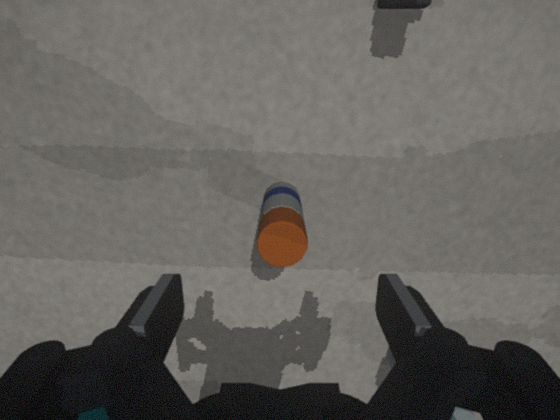

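The glue cap is at (283,243), centred. Descending and gripping.

>>> {"api": "move_arm", "payload": {
  "motion": [
    [[0.001,0.001,-0.015],0],
    [[0,0,-0.025],0],
    [[0,0,-0.02],0],
    [[0,0,-0.011],0],
    [[0,0,-0.006],0],
    [[0,0,-0.003],0],
    [[0,0,0],0],
    [[0,0,0],0]
  ]
}}

```text
time: 18.35
ee_pos: [0.6052, 0.1774, 0.047]
tcp_rot: [-0.0, 0.994, 0.106, 0.001]
contact_force: [0.0, 0.6, 0.8]
grip_width: 1.001
```

>>> {"api": "move_arm", "payload": {
  "motion": [
    [[0,0,0],0],
    [[0,0,0],0],
    [[0,0,0],0],
    [[0,0,0],0],
    [[0,0,0],0],
    [[0,0,0],0],
    [[0,0,0],0],
    [[0,0,0],0]
  ],
  "gripper": 1
}}

```text
time: 19.02
ee_pos: [0.6047, 0.1773, 0.0462]
tcp_rot: [0.0, 0.994, 0.106, 0.0]
contact_force: [-1.4, -1.1, 4.8]
grip_width: 0.338
```

Run:
```python
from h import *
st(); p,d=shot('wrist','w14')
```

```text
t 19.02 tcp [0.6047 0.1773 0.0462] yaw 12.17 F [-1.4 -1.1  4.8] w 0.338 q [ 0.04  0.77 -0.63  1.7   0.57  0.87 -0.62]
```

View pics/w14.png

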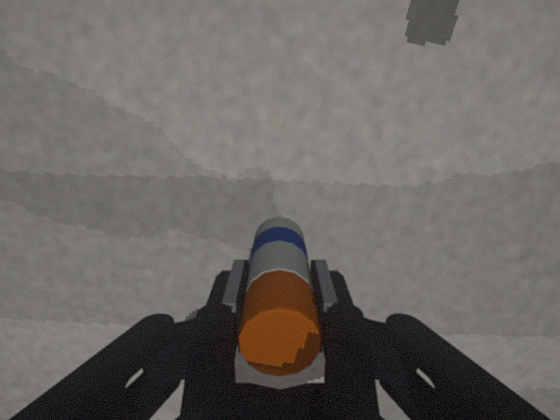

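The glue stick is gripped, cap at (280,335). Carrying it to place (+65,-42).

>>> {"api": "move_arm", "payload": {
  "motion": [
    [[0,0,0.003],0],
    [[0,0,0.01],0],
    [[0,0,0.03],0],
    [[-0.002,-0.01,0.04],0],
    [[-0.005,-0.025,0.035],0],
    [[-0.008,-0.035,0.02],0],
    [[-0.008,-0.037,0.01],0],
    [[-0.008,-0.037,0.005],0],
    [[-0.008,-0.037,0],0],
    [[-0.008,-0.037,0],0]
  ]
}}

```text
time: 19.9
ee_pos: [0.5573, -0.0414, 0.1987]
tcp_rot: [0.0, 0.994, 0.106, 0.001]
contact_force: [0.3, 0.2, -0.3]
grip_width: 0.336
```

>>> {"api": "move_arm", "payload": {
  "motion": [
    [[-0.008,-0.037,0],0],
    [[-0.008,-0.035,0],0],
    [[-0.007,-0.028,0],0],
    [[-0.006,-0.02,0],0],
    [[-0.003,-0.01,0],0],
    [[-0.001,-0.004,0],0],
    [[0,0,0],0],
    [[0,0,0],0]
  ]
}}

```text
time: 20.57
ee_pos: [0.5253, -0.1721, 0.1979]
tcp_rot: [-0.0, 0.994, 0.107, 0.0]
contact_force: [0.8, 0.1, -1.2]
grip_width: 0.34
```

Run:
```python
from h import *
st(); c=robot.get_calibration('wrist'); p,d=shot('wrist','w15')
W=cloud(d,c['intrinsics'],c['world_from_camera'])
rect('bar',W,.3,.65,-.26,-.05,.092,.11); rect('rim',W,.25,.62,-.33,.02,.03,.048)
```

```text
t 20.57 tcp [ 0.5253 -0.1721  0.1979] yaw 12.27 F [ 0.8  0.1 -1.2] w 0.34 q [ 0.77  0.5  -0.77  1.74  0.4   1.06  0.08]
bar 7548 [ 0.4524 -0.1455  0.0965] rect [ 452.6 -146.1] [229.9  29.7] 12.1 z [0.095 0.097 0.098]
rim 6560 [ 0.4369 -0.1347  0.0391] rect [ 452.  -146.3] [226.7 170.3] 12.0 z [0.032 0.04  0.042]
```

View pics/w15.png

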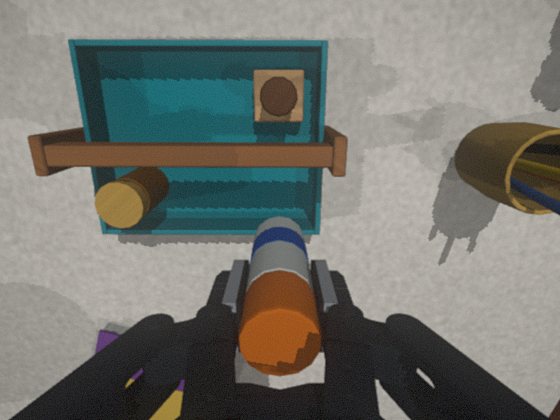

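The jar (122,203) and stamp (280,95) stand upright in the caddy, which hasn't moved (452.6,-146.1, 12.1°). Lowering the glue.

>>> {"api": "move_arm", "payload": {
  "motion": [
    [[0,-0.001,-0.012],0],
    [[0,-0.001,-0.025],0],
    [[0,0,-0.03],0],
    [[0,0,-0.03],0],
    [[0,0,-0.022],0],
    [[0,0,-0.012],0],
    [[0,0,-0.006],0],
    [[0,0,-0.003],0],
    [[0,0,0],0],
    [[0,0,0],0]
  ]
}}

```text
time: 21.45
ee_pos: [0.5257, -0.1756, 0.0586]
tcp_rot: [0.0, 0.994, 0.106, 0.001]
contact_force: [0.4, -0.2, -0.7]
grip_width: 0.338
```

>>> {"api": "move_arm", "payload": {
  "motion": [
    [[0,0,-0.002],0],
    [[0,0,-0.001],0],
    [[0,0,-0.001],0],
    [[0,0,0],0],
    [[0,0,0],0]
  ]
}}

```text
time: 21.87
ee_pos: [0.5248, -0.1759, 0.0537]
tcp_rot: [0.0, 0.994, 0.106, 0.0]
contact_force: [-0.5, -0.5, -1.3]
grip_width: 0.341
```

Run:
```python
from h import *
st(); p,d=shot('wrist','w16')
```

```text
t 21.87 tcp [ 0.5248 -0.1759  0.0537] yaw 12.15 F [-0.5 -0.5 -1.3] w 0.341 q [ 0.69  0.67 -0.65  1.9   0.57  0.76 -0.07]
```

View pics/w16.png

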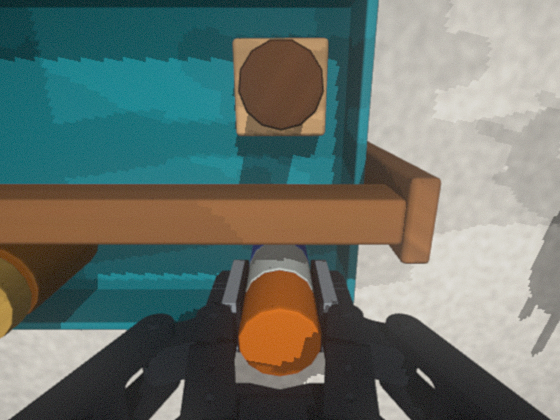

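The glue stick is inside, in front of the bar. I need about 2.5 mm more to reach contact.

>>> {"api": "move_arm", "payload": {
  "motion": [
    [[0,0,-0.001],0],
    [[0,0,-0.001],0],
    [[0,0,0],0]
  ]
}}

```text
time: 22.17
ee_pos: [0.5247, -0.1758, 0.0513]
tcp_rot: [-0.0, 0.994, 0.106, -0.0]
contact_force: [0.0, 0.3, -0.7]
grip_width: 0.336
```

>>> {"api": "move_arm", "payload": {
  "motion": [
    [[0,0,-0.001],0],
    [[0,0,0],0]
  ]
}}

```text
time: 22.33
ee_pos: [0.5248, -0.1758, 0.0512]
tcp_rot: [0.0, 0.994, 0.106, 0.0]
contact_force: [-1.9, -1.1, 8.0]
grip_width: 0.336
```

>>> {"api": "move_arm", "payload": {
  "motion": [
    [[0,0,-0.001],0],
    [[0,0,0],0]
  ]
}}

```text
time: 22.5
ee_pos: [0.5248, -0.1759, 0.0511]
tcp_rot: [0.001, 0.994, 0.106, 0.0]
contact_force: [-5.2, 0.3, 16.5]
grip_width: 0.336
```

>>> {"api": "move_arm", "payload": {
  "motion": [
    [[0,0,0.001],0],
    [[0,0,0.0005],0],
    [[0,0,0],0]
  ]
}}

```text
time: 22.75
ee_pos: [0.5249, -0.1758, 0.0512]
tcp_rot: [0.0, 0.994, 0.106, 0.0]
contact_force: [-1.4, -0.2, 4.7]
grip_width: 0.336
```

>>> {"api": "move_arm", "payload": {
  "motion": [
    [[0,0,0],0],
    [[0,0,0],0],
    [[0,0,0],0],
    [[0,0,0],0]
  ],
  "gripper": -0.1
}}

```text
time: 23.08
ee_pos: [0.5247, -0.1758, 0.0508]
tcp_rot: [-0.0, 0.994, 0.106, -0.0]
contact_force: [-0.9, 0.7, 0.5]
grip_width: 0.553
```

Run:
```python
from h import *
st(); p,d=shot('wrist','w17')
```

```text
t 23.08 tcp [ 0.5247 -0.1758  0.0508] yaw 12.17 F [-0.9  0.7  0.5] w 0.553 q [ 0.69  0.68 -0.64  1.9   0.58  0.76 -0.07]
```

View pics/w17.png

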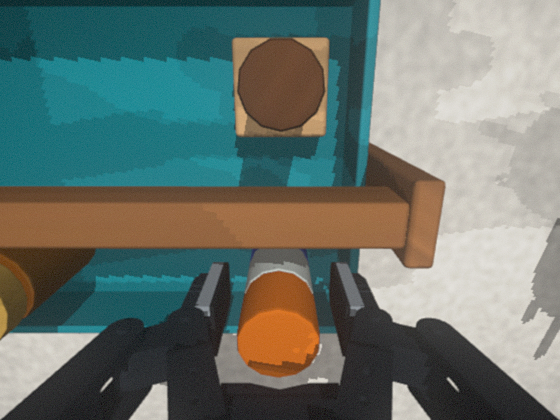

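The glue stands free, cap at (278,340). Rising, then turning the jaws 90° over the middle of the bar.

>>> {"api": "move_arm", "payload": {
  "motion": [
    [[0,0,0.01],0],
    [[0,0,0.03],0],
    [[0,0,0.04],0],
    [[0,0,0.04],0],
    [[0,0,0.025],0],
    [[-0.01,0.004,0],4],
    [[-0.01,0.004,0],7],
    [[-0.01,0.004,0],7],
    [[-0.01,0.004,0],7],
    [[-0.01,0.004,0],7]
  ]
}}

```text
time: 23.97
ee_pos: [0.4742, -0.1555, 0.1968]
tcp_rot: [0.0, 0.925, 0.379, 0.0]
contact_force: [0.4, 0.5, 0.6]
grip_width: 0.548
```

>>> {"api": "move_arm", "payload": {
  "motion": [
    [[-0.01,0.004,0],7],
    [[-0.008,0.004,0],7],
    [[-0.004,0.001,0],7],
    [[0,0,0],7],
    [[0,0,0],7],
    [[0,0,0],7],
    [[0,0,0],7],
    [[0,0,0],6],
    [[0,0,0],3],
    [[0,0,0],0]
  ],
  "gripper": -1
}}

```text
time: 24.8
ee_pos: [0.4526, -0.1469, 0.1964]
tcp_rot: [-0.0, 0.627, 0.779, -0.0]
contact_force: [0.1, 0.4, -0.9]
grip_width: 0.997
```

Run:
```python
from h import *
st(); c=robot.get_calibration('wrist'); p,d=shot('wrist','w18'); st()
W=cloud(d,c['intrinsics'],c['world_from_camera'])
rect('bar',W,.3,.65,-.26,-.05,.092,.11); rect('rim',W,.25,.62,-.33,.02,.03,.048)
```

```text
t 24.8 tcp [ 0.4526 -0.1469  0.1964] yaw 102.3 F [ 0.1  0.4 -0.9] w 0.997 q [ 1.08  0.56 -1.27  1.93  0.6   1.11  1.36]
t 24.85 tcp [ 0.4527 -0.1468  0.1964] yaw 102.1 F [-0.5 -0.7 -0.2] w 0.997 q [ 1.08  0.56 -1.27  1.93  0.6   1.11  1.35]
bar 7729 [ 0.4458 -0.1529  0.0968] rect [ 457.1 -167. ] [230.2  73. ] 12.2 z [0.095 0.097 0.098]
rim 6029 [ 0.4398 -0.1496  0.0391] rect [ 452.9 -145.7] [212.8 170.3] 12.3 z [0.032 0.04  0.042]
```

View pics/w18.png

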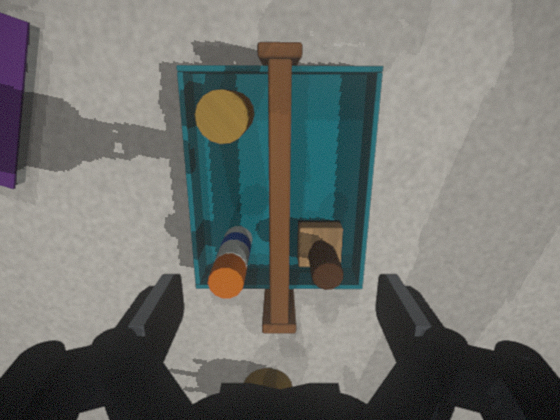

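All three stand in the caddy: jar (222,117), glue (227,280), stamp (325,265). The bar runs down column 279, centred between the fingers. Descending to the bar.

>>> {"api": "move_arm", "payload": {
  "motion": [
    [[0,0,-0.012],0],
    [[0,0,-0.022],0],
    [[0,0,-0.028],0],
    [[0,0,-0.028],0],
    [[0,0,-0.02],0],
    [[0,0,-0.011],0],
    [[0,0,-0.006],0],
    [[0,0,-0.004],0],
    [[0,0,0],0],
    [[0,0,0],0]
  ]
}}

```text
time: 25.68
ee_pos: [0.4533, -0.1468, 0.0657]
tcp_rot: [0.001, 0.628, 0.778, 0.0]
contact_force: [0.1, -0.4, 0.3]
grip_width: 1.002
```

Run:
```python
from h import *
st(); p,d=shot('wrist','w19'); p,d=shot('scene','s19')
a=cv2.imread('pics/s19.png')[130:290,180:420]; cv2.imwrite('pics/s19c.png',cv2.resize(a,None,fx=3,fy=3))
```

```text
t 25.68 tcp [ 0.4533 -0.1468  0.0657] yaw 102.15 F [ 0.1 -0.4  0.3] w 1.002 q [ 0.94  0.71 -1.07  2.09  0.85  0.87  1.14]
```

View pics/w19.png

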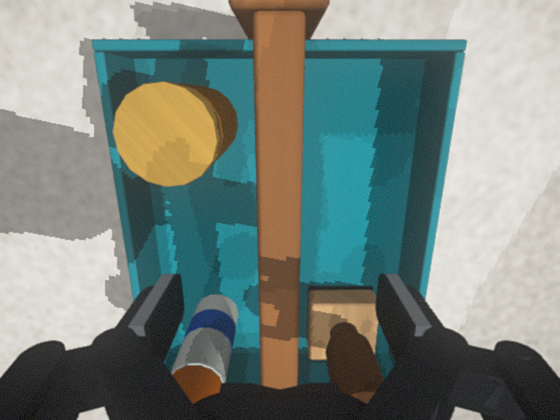

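View pics/s19c.png

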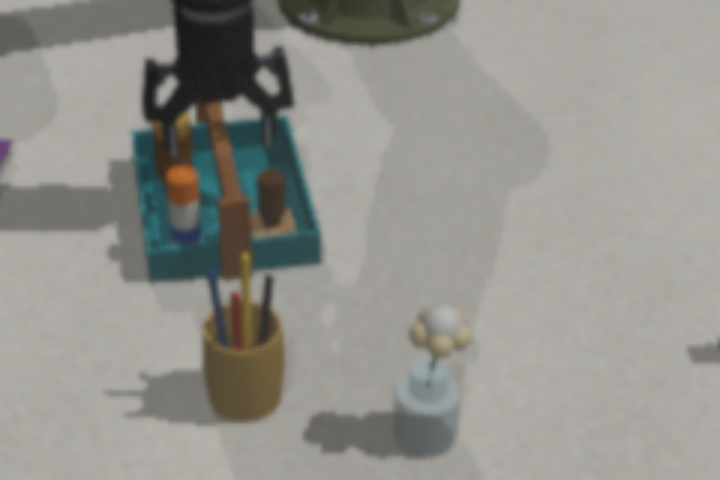

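Scene crop: the fingers straddle the middle of the bar, clear of the jar, glue and stamp. Closing.

>>> {"api": "move_arm", "payload": {
  "motion": [
    [[0,0,0],0],
    [[0,0,0],0],
    [[0,0,0],0],
    [[0,0,0],0],
    [[0,0,0],0],
    [[0,0,0],0],
    [[0,0,0],0],
    [[0,0,0],0],
    [[0,0,0],0],
    [[0,0,0],0]
  ],
  "gripper": 1
}}

```text
time: 26.62
ee_pos: [0.4528, -0.1469, 0.0652]
tcp_rot: [0.0, 0.628, 0.778, -0.0]
contact_force: [-0.6, -1.0, 5.6]
grip_width: 0.18
```

>>> {"api": "move_arm", "payload": {
  "motion": [
    [[0,0,0.001],0],
    [[0,0,0.001],0],
    [[0,0,0.001],0],
    [[0,0,0.002],0],
    [[0,0,0.002],0],
    [[0,0,0.002],0],
    [[0,0,0],0],
    [[0,0,0],0],
    [[0,0,0],0]
  ]
}}

```text
time: 27.37
ee_pos: [0.4527, -0.1469, 0.074]
tcp_rot: [-0.0, 0.628, 0.778, -0.0]
contact_force: [-0.2, -0.3, -4.4]
grip_width: 0.178
```

Run:
```python
from h import *
st(); print(robot.state()['wrist_torque'].round(3)); c=robot.get_calibration('wrist'); p,d=shot('wrist','w20')
W=cloud(d,c['intrinsics'],c['world_from_camera'])
a=np.radians(12.1);x=W[...,0]-.4526;y=W[...,1]+.147
X=np.cos(a)*x+np.sin(a)*y;Y=-np.sin(a)*x+np.cos(a)*y;Z=W[...,2]
# bar top plane: along X
m=(abs(Y)<7)&(abs(Y)<.006)&(X<-.03)&(X>-.105)&(Z>.085)&(Z<.13); print('bar',m.sum(),np.polyfit(X[m],Z[m],1))
m=(abs(Y)<.075)&(abs(Y)>.0)&(X<-.101)&(X>-.105)&(Z>.035)&(Z<.07); print('rim -x end along Y',m.sum(),np.polyfit(Y[m],Z[m],1))
st()
```

```text
t 27.37 tcp [ 0.4527 -0.1469  0.074 ] yaw 102.16 F [-0.2 -0.3 -4.4] w 0.178 q [ 0.95  0.7  -1.09  2.08  0.83  0.88  1.15]
[0.073 0.009 0.038]
bar 8576 [0.00040769 0.10561097]
rim -x end along Y 2699 [0.00085423 0.04955187]
t 27.42 tcp [ 0.4527 -0.1469  0.074 ] yaw 102.16 F [ 0.1 -0.  -5.5] w 0.178 q [ 0.95  0.7  -1.09  2.08  0.83  0.88  1.15]
```

View pics/w20.png

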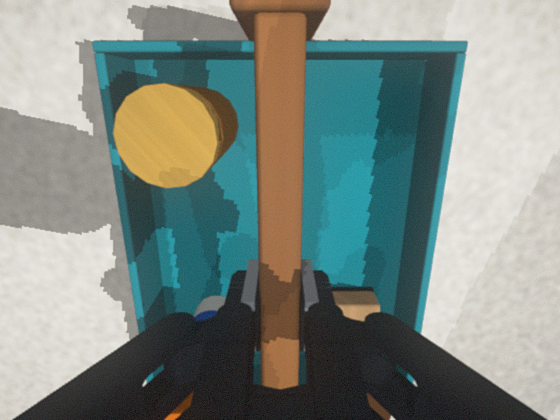

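It's lifted 9 mm and level to within 0.001 rad. Continuing gently to 10 cm.

>>> {"api": "move_arm", "payload": {
  "motion": [
    [[0,0,0.001],0],
    [[0,0,0.003],0],
    [[0,0,0.005],0],
    [[0,0,0.007],0],
    [[0,0,0.008],0],
    [[0,0,0.009],0],
    [[0,0,0.009],0],
    [[0,0,0.009],0],
    [[0,0,0.009],0],
    [[0,0,0.009],0]
  ]
}}

```text
time: 28.25
ee_pos: [0.4527, -0.1468, 0.1441]
tcp_rot: [0.0, 0.628, 0.778, -0.0]
contact_force: [-0.5, 0.1, -4.6]
grip_width: 0.18
```

>>> {"api": "move_arm", "payload": {
  "motion": [
    [[0,0,0.008],0],
    [[0,0,0.006],0],
    [[0,0,0.004],0],
    [[0,0,0.002],0],
    [[0,0,0.001],0],
    [[0,0,0.001],0],
    [[0,0,0],0],
    [[0,0,0],0],
    [[0,0,0],0],
    [[0,0,0],0]
  ]
}}

```text
time: 29.08
ee_pos: [0.4527, -0.1468, 0.1648]
tcp_rot: [-0.0, 0.628, 0.778, -0.0]
contact_force: [-0.1, -0.5, -5.2]
grip_width: 0.176
```

Run:
```python
from h import *
st(); print(robot.state()['wrist_torque'].round(3)); c=robot.get_calibration('wrist'); p,d=shot('wrist','w21')
W=cloud(d,c['intrinsics'],c['world_from_camera'])
a=np.radians(12.1);x=W[...,0]-.4526;y=W[...,1]+.147
X=np.cos(a)*x+np.sin(a)*y;Y=-np.sin(a)*x+np.cos(a)*y;Z=W[...,2]
m=(abs(Y)<.006)&(X<-.03)&(X>-.105)&(Z>.17)&(Z<.22); print('bar',m.sum(),np.polyfit(X[m],Z[m],1))
m=(abs(Y)<.075)&(X<-.101)&(X>-.105)&(Z>.12)&(Z<.16); print('rim',m.sum(),np.polyfit(Y[m],Z[m],1))
p,d=shot('scene','s21'); st()
a=cv2.imread('pics/s21.png')[100:280,160:430]; cv2.imwrite('pics/s21c.png',cv2.resize(a,None,fx=2.9,fy=2.9))
shot('top','t21')
c=robot.get_calibration('top')
z0=np.load('pics/top0.npz');W0=cloud(z0['d'],z0['K'],z0['T']);z1=np.load('pics/t21.npz');W1=cloud(z1['d'],z1['K'],z1['T'])
for n,b in dict(vase=(.68,.82,0,.11,.05,.16),cup=(.68,.82,-.2,-.04,.05,.16),note=(.3,.56,-.62,-.38,.012,.03),stapler=(.58,.7,.3,.46,.03,.07)).items():
    rect(n,W0,*b);rect(n,W1,*b)
```

```text
t 29.08 tcp [ 0.4527 -0.1468  0.1648] yaw 102.17 F [-0.1 -0.5 -5.2] w 0.176 q [ 1.05  0.59 -1.23  1.97  0.65  1.05  1.31]
[ 0.044 -0.007 -0.005]
bar 8588 [0.0005418  0.19644534]
rim 2709 [0.00079748 0.14039381]
t 29.18 tcp [ 0.4527 -0.1468  0.1649] yaw 102.17 F [ 0.8  0.4 -6. ] w 0.179 q [ 1.05  0.59 -1.23  1.97  0.65  1.05  1.31]
vase 290 [0.7577 0.0541 0.1021] rect [760.3  55.9] [57.4 49. ] 89.7 z [0.052 0.123 0.141]
vase 285 [0.7576 0.0542 0.1032] rect [761.8  55.7] [56.9 47.6] 88.9 z [0.052 0.124 0.141]
cup 254 [ 0.7201 -0.1042  0.0855] rect [ 722.3 -104. ] [68.1 67.7] 38.6 z [0.053 0.082 0.143]
cup 252 [ 0.7201 -0.1039  0.0863] rect [ 723.  -103.3] [69.1 67.5] 35.4 z [0.055 0.083 0.142]
note 3075 [ 0.4257 -0.4997  0.0197] rect [ 425.9 -499.7] [216.2 236. ] 84.3 z [0.014 0.02  0.025]
note 3070 [ 0.4254 -0.4996  0.0197] rect [ 415.9 -498.7] [217.  176.6] 84.5 z [0.014 0.02  0.025]
stapler 279 [0.6422 0.3899 0.0509] rect [642.9 389.2] [ 25.7 118.5] 12.7 z [0.044 0.051 0.058]
stapler 281 [0.6421 0.3898 0.0511] rect [643. 388.] [ 26.4 117.9] 11.7 z [0.044 0.051 0.057]
```

View pics/w21.png

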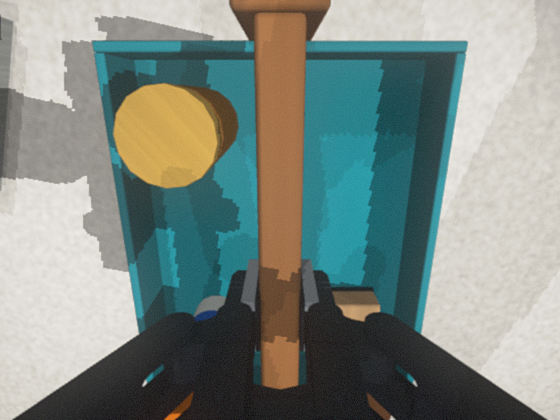

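View pics/s21c.png

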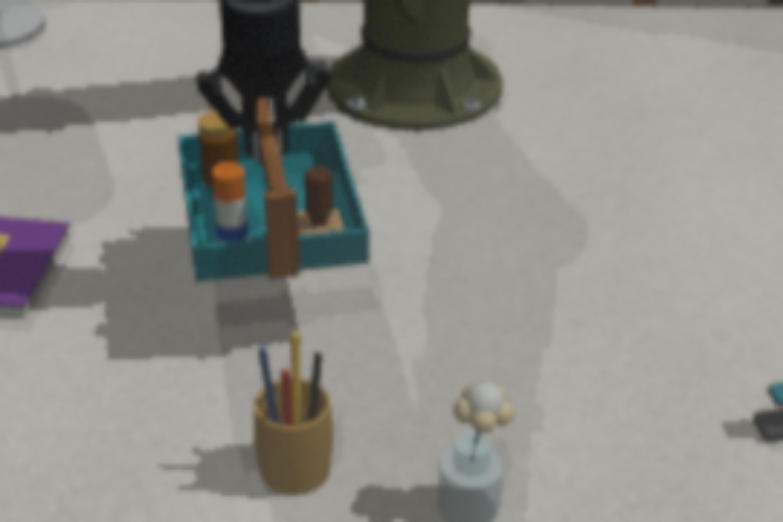

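The caddy is up 100 mm and level, the three things stand upright inside, and the bystanders have not moved. I'll let it settle a moment and hand in.

>>> {"api": "move_arm", "payload": {
  "motion": [
    [[0,0,0],0],
    [[0,0,0],0],
    [[0,0,0],0],
    [[0,0,0],0],
    [[0,0,0],0],
    [[0,0,0],0]
  ]
}}

```text
time: 29.73
ee_pos: [0.4528, -0.1468, 0.165]
tcp_rot: [-0.0, 0.628, 0.778, -0.0]
contact_force: [-0.0, 0.4, -5.3]
grip_width: 0.176
```

Run:
```python
from h import *
st(); print(robot.job_done()); st()
```

```text
t 29.73 tcp [ 0.4528 -0.1468  0.165 ] yaw 102.16 F [-0.   0.4 -5.3] w 0.176 q [ 1.05  0.59 -1.23  1.97  0.65  1.05  1.31]
the job is handed in; nothing more can be done
None
the job is handed in; nothing more can be done
```

The caddy is packed and the arm is holding it by the middle of its handle, about 10 cm off the desk. I handed the job in at 29.7 s. The jar, stamp and glue stick were each lowered until they touched the floor of the caddy, with pushes of up to about 25 N on the jar, 15 N on the stamp and 17 N on the glue, before I let go.

**Last checks:**
- **Lift:** the gripper rose 100 mm, and the wrist camera put the bar top at 0.196 m.
- **Level:** tilt was under 0.001 rad both along and across the handle.
- **Hold:** the caddy was steady, with about 5 N on the wrist.
- **Contents:** the pictures show all three things upright inside.
- **Bystanders:** the mean positions of the vase, pencil cup, notebook and stapler changed by less than 1 mm between the first and last top views.

**Disagreements:** the wrist and top cameras differed by a steady 2 mm or so in y, so I used the average. One partly blocked wrist view put the caddy 2 mm off, but the next clear view showed it had not moved. The outline of the notebook's points changed size between the two top views, but its mean position did not; I took this as depth noise.

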